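Set the paper trimmer's angle fence to 30 degrees

TASK

Set the paper trimmer's angle fence to 30 degrees for the next job: loosen the clamp knob until the fence is free, swing the fence until its pointer meets the 30-degree line (the third long line, the square one being the first), and retighten the knob by feel to about 1.1 newton-metres, neither slack nor overtight. Do not force the fence round while it is clamped, keep off the knife arm, and leave the stapler, cards and tape where they are.

Things in the scene. Friction and masses are not known exactly. Their poses are not given: they have to be found in the camera images.
- trimmer: Bench paper trimmer, fixed to the table: grey board 340 x 400 mm, top 30 mm above the table, knife along the right (-y) edge. Origin on the table under the middle of the board; x away from the near edge, y to the left, z up. The fence's pivot post stands at x 100, y -80 mm.
- knife_arm: Closed knife arm, fixed, along the right (-y) edge of the trimmer, 134 mm to the right of the pivot, up to 70 mm above the table; black handle at its near end up to 110 mm. Origin as the trimmer's.
- quadrant: Fixed aluminium scale plate on the board, 3 mm thick, a fan of 240 mm radius. Black lines: short every 5 degrees, long (radius 214 to 238 mm) at 0 (square), 15, 30 and 45. Origin on the pivot axis at its underside, y along the 0 line; angles grow counter-clockwise seen from above.
- pivot (a point): Point on the vertical pivot axis, 52 mm above the table (the height of the fence bar's top).
- mark30 (a point): Inner end of the 30-degree line, 214 mm from the pivot axis, on top of the quadrant plate.
- fence: Dark steel fence bar from a round boss (68 mm across) on the pivot to a pointer; bar 30 mm wide, 16 high, radius 31 to 187 mm, underside 36 mm above the table (give or take 1.6 mm, differs per start: where the clamp bites must be felt). Unclamped it turns from -2 to 51 degrees with 0.4 N m drag and stays where left; starts at 0 to 16. Origin on the pivot axis at the underside, y to the pointer.
- pointer (a point): Tip of the fence's pointer, 213 mm from the pivot axis; on the 30-degree line it lies 1 mm short of point mark30.
- knob: Clamp knob on the pivot axis, over the fence's boss: tommy bar 10 mm thick along its y with a black ball 20 mm across at each end, through a hub 16 mm wide (its x), 24 long, 18 high. Its cam presses the clamp disc on the boss; clockwise from above tightens. It starts anywhere between barely nipped and overtight and has over 2 rad of travel each way. Origin on the axis, 34 mm under the bar.
- knob_hub (a point): Middle of hub and bar, 88 mm above the table, on the axis; the height stays the same. 1.1 rad counter-clockwise from the start always frees the fence. Turning the free knob takes 0.75 N m either way (brake washer); once it bites, tightening takes 0.75 N m plus 0.005 N m per newton of clamp force, some 0.5 to 1 N m more per rad. It stays where it is left.
- ball_a (a point): Centre of the ball at the bar's +y end, 65 mm from the axis: pushed square to the bar, 17 N on a ball is 1.1 N m. Forces read at rest after a push can be 1 to 2 N lower than while it moves.
- ball_b (a point): Centre of the ball at the bar's -y end, 65 mm from the axis.
- clamp_disc: Steel pressure disc, 56 mm across, 6 mm thick, between knob and boss; it only moves up and down, driven by the knob, and holds the fence by friction. Origin on the axis under the disc.
- stapler: Bystander: desk stapler, 150 x 36 x 55 mm, lying left of the trimmer. Origin under its middle.
- cards: Bystander: banded pack of cards, 58 x 92 x 32 mm, lying on the near left part of the trimmer's board. Origin under its middle.
- tape_roll: Bystander: roll of brown tape, 100 mm across, 48 mm high, lying flat left of the trimmer. Origin under its middle.

How it is judged:
On the way, in this order (a step that is already met when the one before it is completed fails the run):
1. the clamp is loosened: the disc no longer presses on the fence (contact force between clamp_disc and fence below 0.5 N), for 0.2 s.
2. the free fence is swung until the pointer is within 4.5 mm of the 30-degree line's inner end (contact force between clamp_disc and fence below 2 N and horizontal distance between pointer and mark30 below 0.0045 m), for 0.2 s.
At the end, for the whole second after the job is handed in: The fence stands on the 30-degree line (pointer tip within 5 mm of the line's inner end, about 1.3 degrees) and its knob is tightened to 1.1 N m give or take 0.1 (clamp force between 50 and 90 N); fence and knob are still (horizontal distance between pointer and mark30 below 0.005 m and contact force between clamp_disc and fence between 50 and 90 N and angular speed of fence below 0.02 rad/s and angular speed of knob below 0.03 rad/s); the robot touches nothing.
It fails at once if the fence is dragged round while it is clamped (contact force between clamp_disc and fence above 12 N and angular speed of fence above 0.15 rad/s).
It fails at once if the knob is badly overtightened (clamp force over 170 N, 1.6 N m) (contact force between clamp_disc and fence above 170 N).
It fails at once if the knife arm is touched by the gripper or the arm (contact force between any of the fingers, the arm and knife_arm above 1 N).
It fails at once if the stapler, the cards or the tape roll is moved (distance of any of stapler, cards, tape_roll from where it was at the start of the episode above 0.015 m).
It also fails if it takes over 72 s, if anything falls off the work surface, if the arm or the gripper's body presses on something with over 40 N, if the wrist force passes 120 N, or if a joint passes its speed limit or range.

ROBOT

A 6-joint arm with a two-finger parallel gripper is mounted at the origin on the work surface. World frame = base frame: x ahead of the robot, y to its left, z up, the work surface at z = 0. Lengths are in m, angles in rad, forces in N, time in s.
With the tool pointing down it reaches from about 0.3 to 0.875 m from the base axis. Payload 6.4 kg.
Tool frame: the origin (TCP) lies at the very end of the fingers, on their centre line; the grasp point (between the pads) lies 19 mm behind it; z points along the fingers, y is the line along which they close (so a half turn about z gives the same grasp; the last joint's range is limited). The gripper opens to 88 mm and grips with 3 to 60 N. Pads are 18 mm wide; open, the fingers measure 123 mm over their backs; the gripper's body (75 mm by 187 mm) begins 45 mm behind the grasp point.
Start: joints at [-1.36, 0.181, 1.607, -0, 1.354, -0.206], TCP at [0.233, -0.526, 0.239] pointing down, gripper open.
Joint ranges: [-2.99, 2.99], [-0.89, 2.07], [0.3, 2.58], [-1.14, 4.28], [0, 2.63], [-3.12, 3.12]. Speed limits (rad/s): [2.57, 2.57, 3.01, 3.14, 3.14, 3.14].

INTERFACE

Orientations are given as a rotation vector (axis times angle).
In Python, from bench import state, read_camera, get_calibration, hand_in gives the robot as it stands.
- The arm moves only by the shell command python3 -m inch 'ROWS' [OPENING] [FORCE]. ROWS is JSON, a list of rows, each an object with "offset": the shift along the tool's x, y, z in m, a list of three; "roll": the turn about the tool's z in degrees. A call has 1 to 20 rows; each row is the pose to reach, as a shift and turn from the pose commanded when the call began, along the tool's axes at that moment; what a row does not reach only later rows make up. A row lasts 1/10 s, in which the tool goes at most 50 mm and 8.59 degrees, less where a joint would pass 70% of its speed; a pose out of reach is approached as far as the arm can. A call with a gripper value outside its range is refused whole. OPENING is the opening, from 0 (shut) to 1 (fully open), set as the call begins (- or left out, the last holds). The fingers move at their own pace and stop on an object; FORCE is the grip in N (left out, the last holds). Time passes only in rows, so rows that repeat a pose let the fingers close. It gives the time, the measured TCP pose, the force, the opening and the grip force at its end, in the units of the state.
- state(): the state, without advancing time (a new reading comes with each control period).
- read_camera(name): name is "side" or "top"; returns the picture (384x512x3 uint8, red, green, blue); there is no depth.
- get_calibration(name): a dict with "mtx" (3x3 intrinsics, pixels), "origin" and "attitude" of the camera in the world. Camera axes: x right, y down, z forward; pixel columns grow to the right and rows downward; lengths in m; the calibration is good to about 2 mm. A picture is of the moment at which its call begins. get_calibration takes no time and is no camera call.
- hand_in(): hands the job in; it is judged then, once.
The state is a dict: "time_s": time; "qpos": joint angles; "joint_vel": joint speeds; "effort": joint torques, N m; "tool_pos": TCP position; "tool_rot": TCP orientation; "ft_force": force on the tool from outside, world axes, zero at the start; "ft_torque": the same for the moment, N m; "gripper_width": finger opening in m; "grip_force": force on a finger pad.
Only numpy, scipy, OpenCV 4.12 (cv2) and the standard library are available. Lean on these libraries where they do the work, as an engineer would, in place of code of your own. Each camera call takes 0.05 s, during which the arm holds its last target. There are 200 camera calls.

## Working session

There is one attempt and no reset: what is moved stays moved. The work goes in short steps, Python scripts to look and compute and a shell command to move; the robot and the scene stay as the last step left them, time stands still between calls to the robot, and variables do not carry over. Pictures are saved under pics/ and viewed, at most 10 in all, crops included, and the job is handed in when it is done.

```bash
ls; mkdir -p pics; python3 - <<'E'
from bench import *
import cv2
s=state();print(s)
for n in("top","side"):
    cv2.imwrite(f"pics/{n}0.png",cv2.resize(read_camera(n)[:,:,::-1],(800,600),interpolation=cv2.INTER_CUBIC));print(n,get_calibration(n))
E
```

```text
pics
{'time_s': 0.0, 'qpos': array([-1.36029991e+00,  1.81515861e-01,  1.60798229e+00,  4.77368323e-06,
        1.35381002e+00, -2.06300194e-01]), 'joint_vel': array([-0.00026361,  0.00053487, -0.00189254, -0.00164209,  0.00054536,
       -0.00084798]), 'effort': array([-1.62302938e-03, -4.33865118e+01, -3.41857839e+01,  7.01060146e-02,
        3.85182677e-02, -8.18287799e-05]), 'tool_pos': array([ 0.23268375, -0.52523937,  0.23783673]), 'tool_rot': array([-3.07194166e+00, -6.49617411e-01, -1.66648915e-06]), 'ft_force': array([ 0.50950916, -0.50843742,  0.50049334]), 'ft_torque': array([-0.02755581, -0.02443185, -0.05273457]), 'grip_force': 0.0, 'gripper_width': 0.0876899374552697}
top {'mtx': array([[419.38697412,   0.        , 254.13077301],
       [  0.        , 419.38697412, 198.39471261],
       [  0.        ,   0.        ,   1.        ]]), 'origin': array([0.38165562, 0.15625377, 0.90062781]), 'attitude': array([-1.98204371,  2.23627935, -0.23349081])}
side {'mtx': array([[404.75434818,   0.        , 257.06654607],
       [  0.        , 404.75434818, 185.14144006],
       [  0.        ,   0.        ,   1.        ]]), 'origin': array([0.24971856, 0.72493363, 0.86436607]), 'attitude': array([-0.61669816,  2.75069653, -0.99191762])}
```

View pics/top0.png

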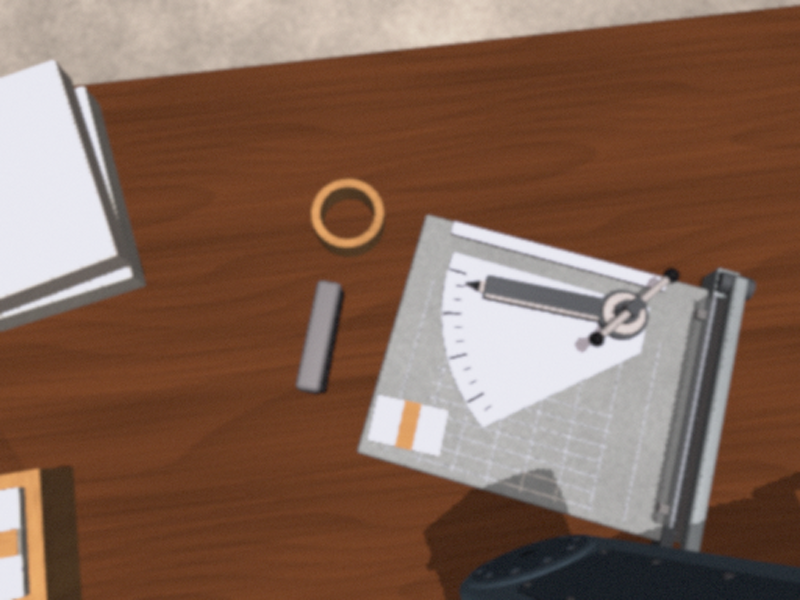

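View pics/side0.png

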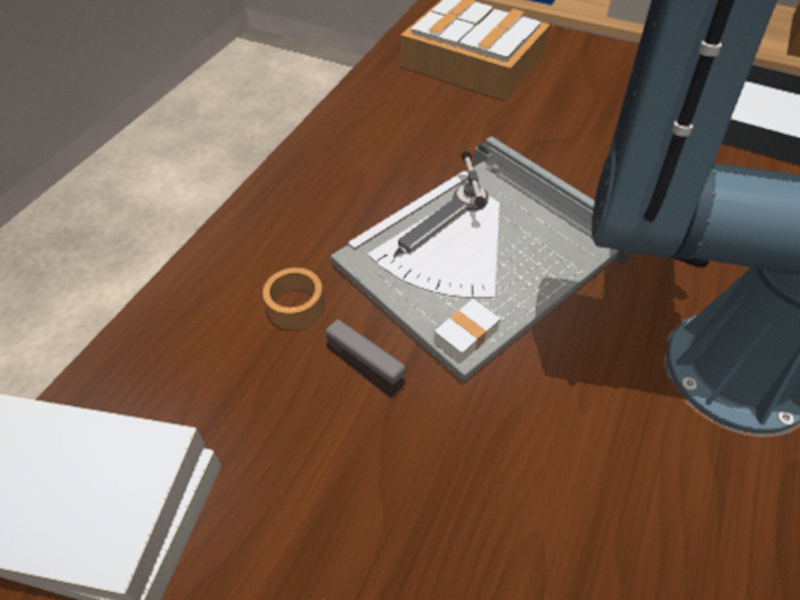

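The top view shows the knob balls at about (672,275) and (597,339). The pointer tip is near (467,285), and the long ticks are at about (458,269), (453,313), (457,356) and (477,398), all in 800x600 pixels. The side view has both balls at (467,156) and (480,201).

```bash
cat > h.py <<'E'
from bench import *
import cv2, numpy as np
from scipy.spatial.transform import Rotation as R
def ray(n,uv):
    c=get_calibration(n); d=np.linalg.inv(c["mtx"])@[*uv,1]
    return c["origin"],R.from_rotvec(c["attitude"]).apply(d)
def plane(n,uv,z):
    o,d=ray(n,uv); return (o+d*(z-o[2])/d[2])[:2]
def pix(n,p):
    c=get_calibration(n); q=c["mtx"]@R.from_rotvec(c["attitude"]).inv().apply(np.array(p)-c["origin"]); return q[:2]/q[2]
def tri(u1,u2):
    a,d=ray("top",u1); b,e=ray("side",u2)
    t=np.linalg.lstsq(np.c_[d,-e],b-a,rcond=None)[0]
    p,q=a+t[0]*d,b+t[1]*e; return (p+q)/2,np.linalg.norm(p-q)
def dark(img,c,r,thr=None):
    """weighted centroid of dark stuff near c (512-px coords)"""
    x,y=np.round(c).astype(int); g=img[y-r:y+r+1,x-r:x+r+1].max(2).astype(float)
    w=np.clip((thr or 70)-g,0,None); yy,xx=np.mgrid[-r:r+1,-r:r+1]
    return np.array([x+(w*xx).sum()/w.sum(),y+(w*yy).sum()/w.sum()]),w.sum()
E
python3 - <<'E'
from h import *
S=.64; o=-.18
t,s=read_camera("top"),read_camera("side")
B=[]
for a,b in(((672,275),(467,156)),((597,339),(480,201))):
    u,_=dark(t,np.array(a)*S+o,6); v,_=dark(s,np.array(b)*S+o,6)
    p=plane("top",u,.088);B.append(p);print(u,v,p,plane("side",v,.088),tri(u,v))
piv=(B[0]+B[1])/2;d=B[0]-B[1];print("pivot",piv,"len",np.linalg.norm(d),"ang",np.degrees(np.arctan2(d[1],d[0])))
for a in((458,269),(453,313),(457,356),(477,398)):
    u,w=dark(t,np.array(a)*S+o,5,190);p=plane("top",u,.033);e=p-piv
    print("tick",u,p,np.linalg.norm(e),np.degrees(np.arctan2(e[1],e[0])))
u,w=dark(t,np.array((472,285))*S+o,5,100);e=plane("top",u,.044)-piv;print("pointer",u,np.linalg.norm(e),np.degrees(np.arctan2(e[1],e[0])))
cv2.imwrite("pics/c1.png",cv2.resize(t[130:290,270:430][:,:,::-1],(600,600),interpolation=cv2.INTER_CUBIC))
E
```

```text
[429.7557398 175.1817602] [297.59075908  98.8019802 ] [ 0.56081229 -0.21556311] [ 0.56343756 -0.21570781] (array([ 0.56190019, -0.21501747,  0.08868092]), np.float64(0.0025024845347192378))
[381.14028213 216.43808777] [306.53593429 129.08213552] [ 0.49004275 -0.10377717] [ 0.49074335 -0.10100409] (array([ 0.49114108, -0.10471942,  0.08461457]), np.float64(0.0013216885557215108))
pivot [ 0.52542752 -0.15967014] len 0.1323042868453233 ang -57.66287927204275
tick [292.63565891 173.27131783] [0.6125543  0.04949504] 0.22658585125763525 67.38605915568947
tick [287.85234899 200.        ] [0.55578178 0.06765376] 0.22934152846889505 82.39435893661921
tick [292.56375839 227.55704698] [0.49643516 0.0659176 ] 0.2274431397617043 97.32346333496825
tick [303.58333333 254.23958333] [0.43894207 0.05110652] 0.22783005170360257 112.30922408370158
pointer [303.67617108 182.10386965] 0.20007022122746118 71.85819721294159
```

View pics/c1.png

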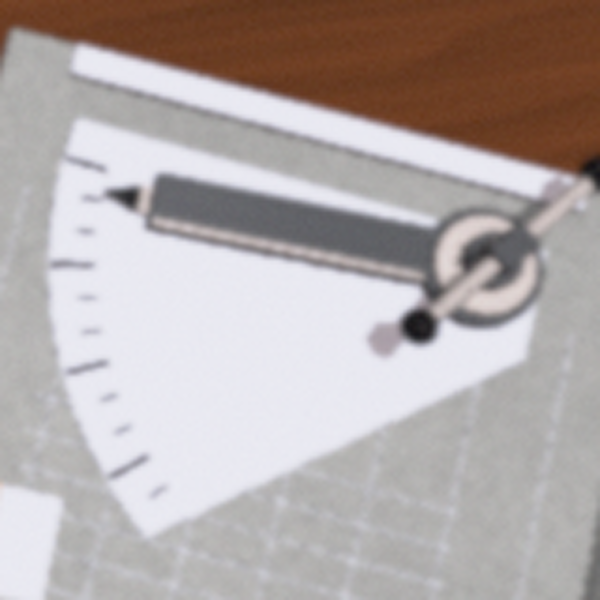

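The crop confirms the ticks: the pointer is at about 4.5 degrees, just before the first short tick after 0. The pivot is at about (0.526, -0.160). The 30-degree line points along world angle 97.3 degrees, and the near ball sits at 122.3 degrees.

```bash
cat >> h.py <<'E'
piv=np.array([.5258,-.1596])
def go(x,y,z,ang):
    """offset (mm, tool axes) and roll (deg) to bring TCP to x,y,z with tool x at world angle ang"""
    s=state(); M=R.from_rotvec(s["tool_rot"]); e=M.inv().apply(np.array([x,y,z])-s["tool_pos"])*1000
    a=M.apply([1,0,0]); a=np.degrees(np.arctan2(a[1],a[0]))
    print("off mm",np.round(e,1),"roll",round(-((ang-a+180)%360-180),1),"x now",round(a,1))
def polar(r,phi,z,ang=None):
    f=np.radians(phi); go(piv[0]+r*np.cos(f),piv[1]+r*np.sin(f),z,phi if ang is None else ang)
E
python3 -c "
from h import *
polar(.065,122.3,.20)"
```

```text
off mm [ 406.6 -280.2   38.6] roll -98.4 x now 23.9
```

```bash
python3 -m inch '[{"offset":[0.2,-0.14,0],"roll":-50},{"offset":[0.2,-0.14,0],"roll":-50},{"offset":[0.2,-0.14,0],"roll":-50},{"offset":[0.2,-0.14,0],"roll":-50},{"offset":[0.2,-0.14,0],"roll":-50},{"offset":[0.2,-0.14,0],"roll":-50},{"offset":[0.406,-0.28,0.038],"roll":-98.4},{"offset":[0.406,-0.28,0.038],"roll":-98.4},{"offset":[0.406,-0.28,0.038],"roll":-98.4},{"offset":[0.406,-0.28,0.038],"roll":-98.4},{"offset":[0.406,-0.28,0.038],"roll":-98.4},{"offset":[0.406,-0.28,0.038],"roll":-98.4},{"offset":[0.406,-0.28,0.038],"roll":-98.4},{"offset":[0.406,-0.28,0.038],"roll":-98.4},{"offset":[0.406,-0.28,0.038],"roll":-98.4}]' 0.45 20
python3 -c "
from h import *
polar(.065,122.3,.075);print(state()['qpos'],state()['gripper_width'])"
```

```text
time_s: 1.7
tool_pos: [0.4904, -0.1064, 0.2009]
tool_rot: [1.521, 2.748, -0.0]
ft_force: [0.6, 0.1, -0.8]
gripper_width: 0.0395
grip_force: 0.0
off mm [  1.2   1.5 125.9] roll -0.2 x now 122.1
[-4.50423700e-01  5.46769851e-02  1.82657216e+00 -1.91268558e-04
  1.26006523e+00 -1.01022492e+00] 0.03950037167895281
```

```bash
python3 -m inch '[{"offset":[0.001,0.0015,0.05]},{"offset":[0.001,0.0015,0.09]},{"offset":[0.001,0.0015,0.11]},{"offset":[0.001,0.0015,0.126]},{"offset":[0.001,0.0015,0.126]},{"offset":[0.001,0.0015,0.126]}]'
python3 - <<'E'
from h import *
polar(.065,122.3,.075);print(state()['ft_force'],state()['ft_torque'])
s=read_camera("side");t=read_camera("top");cv2.imwrite("pics/d1.png",cv2.resize(np.vstack([s[60:180,220:380],t[130:250,330:490]])[:,:,::-1],(400,600),interpolation=cv2.INTER_CUBIC))
E
```

```text
off mm [  1.2   1.5 125.9] roll -0.2 x now 122.1
[ 0.55119917  0.09422452 -0.79675804] [ 0.01597061 -0.11067832 -0.01710455]$[0]: bad value
```

View pics/d1.png

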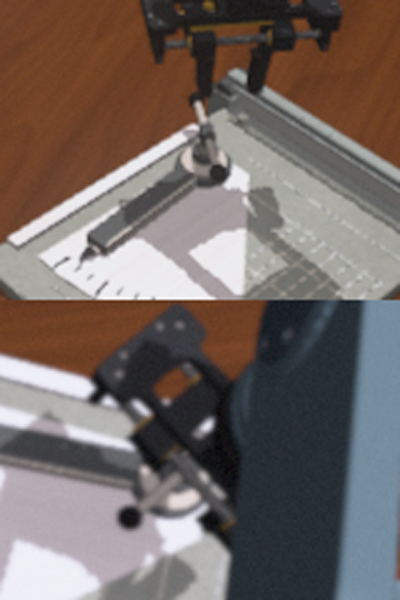

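The move was refused because the rows had no roll key. The picture shows the gripper still high above the knob, with nothing disturbed.

```bash
python3 -m inch '[{"offset":[0.001,0.0015,0.05],"roll":0},{"offset":[0.001,0.0015,0.09],"roll":0},{"offset":[0.001,0.0015,0.11],"roll":0},{"offset":[0.001,0.0015,0.126],"roll":0},{"offset":[0.001,0.0015,0.126],"roll":0},{"offset":[0.001,0.0015,0.126],"roll":0}]'
python3 - <<'E'
from h import *
polar(.065,122.3,.075)
s=read_camera("side");cv2.imwrite("pics/d2.png",cv2.resize(s[60:180,220:380][:,:,::-1],(640,480),interpolation=cv2.INTER_CUBIC))
E
```

```text
time_s: 2.4
tool_pos: [0.4914, -0.1044, 0.0751]
tool_rot: [-1.519, -2.75, 0.0]
ft_force: [0.7, 0.1, -0.3]
gripper_width: 0.0398
grip_force: 0.0
off mm [-0.  -0.4  0.1] roll -0.1 x now 122.2
```

View pics/d2.png

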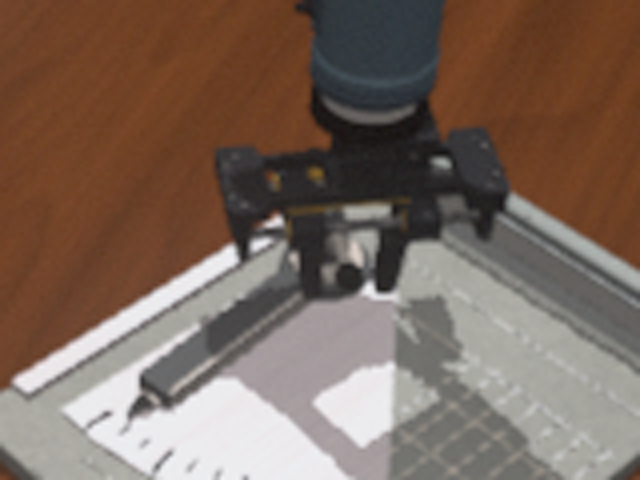

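The ball is between the fingers, at about (348,272) in the crop. Next I turn it counter-clockwise along the arc.

```bash
python3 -m inch '[{"offset":[-0.0002,-0.0057,0],"roll":-5},{"offset":[-0.001,-0.0113,0],"roll":-10},{"offset":[-0.0022,-0.0168,0],"roll":-15},{"offset":[-0.0039,-0.0222,0],"roll":-20}]'
python3 -c "
from h import *
s=state();print(R.from_rotvec(s['tool_rot']).inv().apply(s['ft_force']));polar(.065,142.3,.075)"
```

```text
time_s: 2.85
tool_pos: [0.4768, -0.1188, 0.0764]
tool_rot: [1.01, 2.969, 0.003]
ft_force: [8.2, 6.3, -4.6]
gripper_width: 0.04
grip_force: 4.5
[-2.63124055  9.97307373  4.61235119]
off mm [ 1.3 -2.3  1.4] roll 0.1 x now 142.4
```

```bash
python3 -m inch '[{"offset":[-0.0002,-0.0057,0],"roll":-5},{"offset":[-0.001,-0.0113,0],"roll":-10},{"offset":[-0.0022,-0.0168,0],"roll":-15},{"offset":[-0.0039,-0.0222,0],"roll":-20},{"offset":[-0.0061,-0.0275,0],"roll":-25}]'
python3 -c "
from h import *
s=state();print(R.from_rotvec(s['tool_rot']).inv().apply(s['ft_force']));polar(.065,167.3,.075)"
python3 -m inch '[{"offset":[-0.0002,-0.0057,0],"roll":-5},{"offset":[-0.001,-0.0113,0],"roll":-10},{"offset":[-0.0022,-0.0168,0],"roll":-15},{"offset":[-0.0039,-0.0222,0],"roll":-20},{"offset":[-0.0061,-0.0275,0],"roll":-25},{"offset":[-0.0087,-0.0325,0],"roll":-30},{"offset":[-0.0087,-0.0325,0],"roll":-30}]'
python3 -c "
from h import *
s=state();print(R.from_rotvec(s['tool_rot']).inv().apply(s['ft_force']));polar(.065,197.3,.075)"
```

```text
time_s: 3.35
tool_pos: [0.4645, -0.1433, 0.0763]
tool_rot: [0.344, 3.118, 0.004]
ft_force: [6.0, 8.9, -0.4]
gripper_width: 0.0398
grip_force: 5.3
[-3.87890619  9.99976389  0.42937077]
off mm [ 1.7 -2.4  1.2] roll 0.1 x now 167.4
time_s: 4.05
tool_pos: [0.4653, -0.1771, 0.0761]
tool_rot: [-0.473, 3.103, 0.002]
ft_force: [3.0, 7.6, 2.3]
gripper_width: 0.0399
grip_force: 3.0
[-5.08084859  6.34600073 -2.32411794]
off mm [ 2.  -1.3  1.1] roll 0.1 x now -162.6
```

```bash
python3 -m inch '[{"offset":[-0.0002,-0.0057,0],"roll":-5},{"offset":[-0.001,-0.0113,0],"roll":-10},{"offset":[-0.001,-0.0113,0],"roll":-10},{"offset":[0.003,-0.004,0],"roll":-10},{"offset":[0.003,-0.004,-0.05],"roll":-10},{"offset":[0.003,-0.004,-0.08],"roll":-10},{"offset":[0.003,-0.004,-0.08],"roll":-10}]'
python3 - <<'E'
from h import *
s=read_camera("side");cv2.imwrite("pics/d3.png",cv2.resize(s[60:180,220:380][:,:,::-1],(640,480),interpolation=cv2.INTER_CUBIC))
polar(.155,72,.16)
E
```

```text
time_s: 4.75
tool_pos: [0.4652, -0.1849, 0.1606]
tool_rot: [-0.739, 3.046, -0.013]
ft_force: [-0.3, -1.1, -0.3]
gripper_width: 0.0391
grip_force: 0.0
off mm [-176.3  102.5   -2. ] roll 135.3 x now -152.7
```

View pics/d3.png

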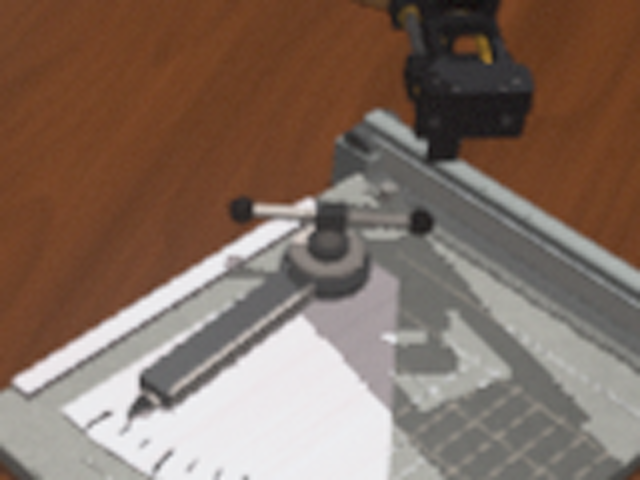

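The picture shows the tommy bar turned and clear, with its ends at about (240,208) and (420,221) in the crop. The fence hasn't moved. Next I go over the fence bar.

```bash
python3 -m inch '[{"offset":[-0.09,0.05,0],"roll":70},{"offset":[-0.09,0.05,0],"roll":70},{"offset":[-0.09,0.05,0],"roll":70},{"offset":[-0.09,0.05,0],"roll":70},{"offset":[-0.176,0.102,0],"roll":135.3},{"offset":[-0.176,0.102,0],"roll":135.3},{"offset":[-0.176,0.102,0],"roll":135.3},{"offset":[-0.176,0.102,0],"roll":135.3},{"offset":[-0.176,0.102,0],"roll":135.3},{"offset":[-0.176,0.102,0],"roll":135.3},{"offset":[-0.176,0.102,0],"roll":135.3},{"offset":[-0.176,0.102,0],"roll":135.3},{"offset":[-0.176,0.102,0],"roll":135.3},{"offset":[-0.176,0.102,0],"roll":135.3},{"offset":[-0.176,0.102,0],"roll":135.3},{"offset":[-0.176,0.102,0],"roll":135.3},{"offset":[-0.176,0.102,0],"roll":135.3},{"offset":[-0.176,0.102,0],"roll":135.3}]' 0.75
python3 -c "
from h import *
polar(.155,72,.042);print(state()['qpos'])"
```

```text
time_s: 6.6
tool_pos: [0.5715, -0.0114, 0.154]
tool_rot: [-2.539, -1.849, 0.001]
ft_force: [0.6, 0.0, -0.8]
gripper_width: 0.0659
grip_force: 0.0
off mm [ -0.    2.5 112. ] roll 0.1 x now 72.1
[-2.27439963e-01  2.63334932e-01  1.68911586e+00 -1.67271767e-04
  1.19025342e+00  8.45004078e-02]
```

```bash
python3 -m inch '[{"offset":[0,0.0025,0.05],"roll":0},{"offset":[0,0.0025,0.09],"roll":0},{"offset":[0,0.0025,0.105],"roll":0},{"offset":[0,0.0025,0.112],"roll":0},{"offset":[0,0.0025,0.112],"roll":0}]' 
python3 -m inch '[{"offset":[0,0,0],"roll":0},{"offset":[0,0,0],"roll":0},{"offset":[0,0,0],"roll":0},{"offset":[0,0,0],"roll":0},{"offset":[0,0,0],"roll":0},{"offset":[0,0,0],"roll":0}]' 0.3 5
python3 -c "
from h import *
polar(.155,97.35,.042)"
```

```text
time_s: 7.1
tool_pos: [0.5746, -0.0122, 0.0428]
tool_rot: [-2.541, -1.847, 0.0]
ft_force: [-0.0, 0.4, 0.7]
gripper_width: 0.0662
grip_force: 0.0
time_s: 7.7
tool_pos: [0.5748, -0.0122, 0.0432]
tool_rot: [2.541, 1.846, 0.001]
ft_force: [-1.0, 0.2, 3.5]
gripper_width: 0.0299
grip_force: 5.0
off mm [-15.3 -67.4   1.2] roll -25.4 x now 72.0
```

```bash
python3 -m inch '[{"offset":[0,-0.002,0],"roll":-0.75},{"offset":[0,-0.004,0],"roll":-1.5},{"offset":[-0.0002,-0.006,0],"roll":-2.25},{"offset":[-0.0002,-0.008,0],"roll":-3}]'
python3 -c "
from h import *
polar(.155,97.35,.042)"
```

```text
time_s: 8.1
tool_pos: [0.5673, -0.0099, 0.0432]
tool_rot: [2.491, 1.913, 0.002]
ft_force: [3.4, 0.6, 3.7]
gripper_width: 0.0301
grip_force: 5.0
off mm [-11.9 -60.3   1.1] roll -22.3 x now 75.0
```

```bash
python3 -m inch '[{"offset":[-0.0002,-0.008,0],"roll":-3},{"offset":[-0.0009,-0.0162,0],"roll":-6},{"offset":[-0.0019,-0.0243,0],"roll":-9},{"offset":[-0.0034,-0.0322,0],"roll":-12},{"offset":[-0.0053,-0.0401,0],"roll":-15},{"offset":[-0.0076,-0.0479,0],"roll":-18},{"offset":[-0.0103,-0.0556,0],"roll":-21},{"offset":[-0.0119,-0.0597,0],"roll":-22.3},{"offset":[-0.0119,-0.0597,0],"roll":-22.3},{"offset":[-0.0119,-0.0597,0],"roll":-22.3}]'
python3 - <<'E'
from h import *
polar(.155,97.35,.042)
t=read_camera("top")
cv2.imwrite("pics/d4.png",cv2.resize(t[130:290,270:430][:,:,::-1],(600,600),interpolation=cv2.INTER_CUBIC))
E
```

```text
time_s: 9.1
tool_pos: [0.5052, -0.0055, 0.0428]
tool_rot: [-2.074, -2.357, 0.001]
ft_force: [-0.7, 1.9, 6.9]
gripper_width: 0.0301
grip_force: 5.0
off mm [-0.5  0.7  0.8] roll -0.0 x now 97.3
```

View pics/d4.png

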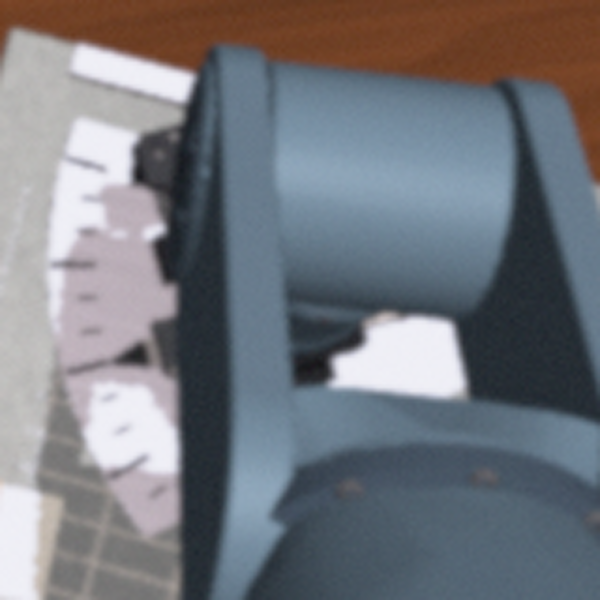

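The pointer at (130,355) meets the 30-degree line at (95,367). I'll release, lift and measure with the arm moved aside, over the knob.

```bash
python3 -m inch '[{"offset":[0,0,0],"roll":0},{"offset":[0,0,0],"roll":0},{"offset":[0,0,0],"roll":0},{"offset":[0,0,-0.05],"roll":0},{"offset":[0,0,-0.1],"roll":0},{"offset":[0,0,-0.13],"roll":0},{"offset":[-0.1,-0.15,-0.13],"roll":0},{"offset":[-0.1,-0.15,-0.13],"roll":0},{"offset":[-0.1,-0.15,-0.13],"roll":0},{"offset":[-0.1,-0.15,-0.13],"roll":0},{"offset":[-0.1,-0.15,-0.13],"roll":0}]' 0.75
python3 - <<'E'
from h import *
t=read_camera("top");s=read_camera("side")
cv2.imwrite("pics/d5.png",cv2.resize(np.hstack([t[130:290,270:430],s[60:220,220:380]])[:,:,::-1],(800,400),interpolation=cv2.INTER_CUBIC))
print(state()["tool_pos"])
E
```

```text
time_s: 10.25
tool_pos: [0.3676, -0.1256, 0.1724]
tool_rot: [-2.08, -2.353, 0.002]
ft_force: [-0.7, -0.4, -0.7]
gripper_width: 0.0662
grip_force: 0.0
[ 0.36976929 -0.12443948  0.17275769]
```

View pics/d5.png

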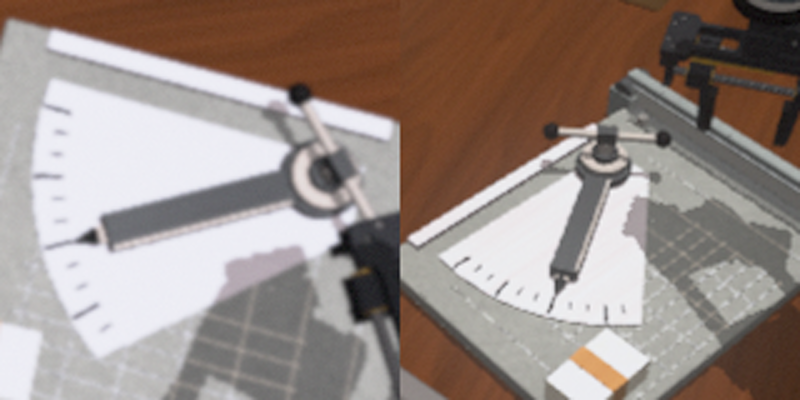

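The pointer is on the third long line, at about (77,240). The knob bar is clear, with the far ball at (298,93) in the top half and the other at (662,138) in the side half. I'll measure precisely.

```bash
python3 - <<'E'
from h import *
t=read_camera("top");s=read_camera("side")
ang=lambda p,c=piv:(round(float(np.linalg.norm(p-c))*1000,1),round(float(np.degrees(np.arctan2(*(p-c)[::-1]))),2))
v1,_=dark(s,(280,112),5);v2,_=dark(s,(325,115),5);u1,_=dark(t,(389,167),5)
a,b=plane("side",v1,.088),plane("side",v2,.088)
print("side balls",a,b,"mid",(a+b)/2,ang(a,b)); print("far ball top",ang(plane("top",u1,.088)))
u,_=dark(t,(305,225),3,90);print("pointer",u,ang(plane("top",u,.044)))
# fence bar axis from dark grey mask
g=t.max(2); m=((g<115)).astype(np.uint8); m[:, :312]=0;m[:,378:]=0;m[:190]=0;m[235:]=0
n,l,st,c=cv2.connectedComponentsWithStats(m);k=1+np.argmax(st[1:,4]);y,x=np.where(l==k)
P=np.array([plane("top",q,.052) for q in zip(x,y)]);w=np.linalg.svd(P-P.mean(0))[2][0];print("bar",len(x),np.degrees(np.arctan2(w[1],w[0])))
polar(.065,ang(a,b)[1]+180,.15)
E
```

```text
side balls [ 0.58710727 -0.13596795] [ 0.46351597 -0.17904609] mid [ 0.52531162 -0.15750702] (130.9, 19.22)
far ball top (65.4, 19.01)
pointer [305.90607735 224.45027624] (200.4, 97.95)
bar 503 97.88220519571715
off mm [-68.7  86.   22.8] roll -101.9 x now 97.3
```

The fence reads 97.3 to 97.9 degrees against a line at 97.3, so it is within about 2 mm. The near ball is at 199.2 degrees. I'll go over it.

```bash
python3 -m inch '[{"offset":[-0.0687,0.086,0],"roll":-101.9},{"offset":[-0.0687,0.086,0],"roll":-101.9},{"offset":[-0.0687,0.086,0],"roll":-101.9},{"offset":[-0.0687,0.086,0],"roll":-101.9},{"offset":[-0.0687,0.086,0],"roll":-101.9},{"offset":[-0.0687,0.086,0],"roll":-101.9},{"offset":[-0.0687,0.086,0],"roll":-101.9},{"offset":[-0.0687,0.086,0],"roll":-101.9},{"offset":[-0.0687,0.086,0],"roll":-101.9},{"offset":[-0.0687,0.086,0],"roll":-101.9},{"offset":[-0.0687,0.086,0],"roll":-101.9},{"offset":[-0.0687,0.086,0],"roll":-101.9},{"offset":[-0.0687,0.086,0],"roll":-101.9},{"offset":[-0.0687,0.086,0],"roll":-101.9}]' 0.45
python3 -c "
from h import *
polar(.065,199.2,.074)
s=state();print(s['ft_force'],s['ft_torque'],s['qpos'])"
```

```text
time_s: 11.85
tool_pos: [0.4645, -0.1805, 0.1724]
tool_rot: [0.52, -3.098, -0.001]
ft_force: [-0.3, 1.1, -0.2]
gripper_width: 0.0394
grip_force: 0.0
off mm [ 0.2 -0.5 98.4] roll -0.1 x now -160.9
[-0.34668642  1.05914577 -0.21895423] [ 0.09716257 -0.11604504 -0.01095657] [-6.09378563e-01  8.20821908e-02  1.85988406e+00  1.47561618e-04
  1.20029338e+00 -2.51315938e+00]
```

```bash
cat >> h.py <<'E'
def f():
    s=state(); M=R.from_rotvec(s["tool_rot"]); F=M.inv().apply(s["ft_force"]); p=s["tool_pos"]
    e=p[:2]-piv; x=M.apply([1,0,0]); yt=M.apply([0,1,0])[:2]
    # torque about the pivot from force at the contact (ball side)
    print("t",round(s["time_s"],2),"Ftool",np.round(F,2),"r",round(np.linalg.norm(e)*1e3,1),"phi",round(np.degrees(np.arctan2(e[1],e[0]))%360,2),"x",round(np.degrees(np.arctan2(x[1],x[0]))%360,2),"z",round(p[2],4))
E
python3 -m inch '[{"offset":[0,0,0.05],"roll":0},{"offset":[0,0,0.08],"roll":0},{"offset":[0,0,0.098],"roll":0},{"offset":[0,0,0.098],"roll":0},{"offset":[0,0,0.098],"roll":0}]'>/dev/null; python3 -c "
from h import *
f()"
python3 -m inch '[{"offset":[-0.0002,0.0057,0],"roll":5},{"offset":[-0.001,0.0113,0],"roll":10},{"offset":[-0.0022,0.0168,0],"roll":15},{"offset":[-0.0039,0.0222,0],"roll":20}]'>/dev/null; python3 -c "
from h import *
f()"
python3 -m inch '[{"offset":[-0.0002,0.0057,0],"roll":5},{"offset":[-0.001,0.0113,0],"roll":10}]'>/dev/null; python3 -c "
from h import *
f()"
```

```text
t 12.35 Ftool [-0.7  -0.24 -1.05] r 65.3 phi 199.31 x 199.12 z 0.0749
t 12.75 Ftool [-4.98 -8.9   6.56] r 62.5 phi 182.22 x 178.94 z 0.0773
t 12.95 Ftool [ -4.27 -10.14   5.23] r 62.1 phi 171.98 x 168.93 z 0.0773
```

```bash
cat >> h.py <<'E'
def tq():
    """knob torque from the tool force at the contact of pad and ball"""
    s=state(); M=R.from_rotvec(s["tool_rot"]); y=M.apply([0,1,0])[:2]; x=M.apply([1,0,0])[:2]
    d=s["tool_pos"][:2]-y*(s["gripper_width"]/2-.010)-piv   # TCP shifted to the line of ball centres
    k=d@y; ball=k*y+np.sqrt(.065**2-k*k)*x; c=ball-.010*y; F=s["ft_force"][:2]
    print("t",round(s["time_s"],2),"ball",round(np.degrees(np.arctan2(ball[1],ball[0]))%360,1),"x",round(np.degrees(np.arctan2(x[1],x[0]))%360,1),"T",round(c[0]*F[1]-c[1]*F[0],3),"Fxy",round(F@x,2),round(F@y,2),"r",round(np.hypot(*d)*1e3,1))
E
python3 -c "
from h import *
tq()"
python3 -m inch '[{"offset":[0,0,0],"roll":-4.3},{"offset":[0,0,0],"roll":-8.6}]'>/dev/null; python3 -c "
from h import *
tq()"
for i in 1; do python3 -m inch '[{"offset":[-0.0008,0.0045,0],"roll":4},{"offset":[-0.002,0.009,0],"roll":8}]'>/dev/null; python3 -c "
from h import *
tq()"; done
python3 -m inch '[{"offset":[-0.0008,0.0045,0],"roll":4},{"offset":[-0.002,0.009,0],"roll":8}]'>/dev/null; python3 -c "
from h import *
tq()"
python3 -m inch '[{"offset":[-0.0008,0.0045,0],"roll":4},{"offset":[-0.002,0.009,0],"roll":8}]'>/dev/null; python3 -c "
from h import *
tq()"
```

```text
t 12.95 ball 186.1 x 168.9 T 0.757 Fxy -4.3 -10.17 r 64.9
t 13.15 ball 185.8 x 177.9 T 0.513 Fxy 7.47 -10.16 r 65.0
t 13.35 ball 184.9 x 169.6 T 0.72 Fxy -5.4 -9.15 r 64.1
t 13.55 ball 178.0 x 161.6 T 0.771 Fxy -4.66 -10.24 r 64.1
t 13.75 ball 170.8 x 153.6 T 0.757 Fxy -4.84 -9.92 r 64.3
```

```bash
python3 -m inch '[{"offset":[0.0007,-0.0114,0],"roll":-8},{"offset":[0.0007,-0.0114,0],"roll":-10},{"offset":[0.0007,-0.0114,0],"roll":-10}]' 0.45 50; python3 -c "
from h import *
tq()"
python3 -m inch '[{"offset":[-0.0008,0.0045,0],"roll":4},{"offset":[-0.002,0.009,0],"roll":8}]'; python3 -c "
from h import *
tq()"
```

```text
time_s: 14.05
tool_pos: [0.4666, -0.1348, 0.0766]
tool_rot: [0.442, 3.109, -0.007]
ft_force: [-7.6, -10.9, 1.4]
gripper_width: 0.0408
grip_force: 6.3
t 14.05 ball 166.5 x 163.8 T 0.76 Fxy 4.3 -12.57 r 63.8
time_s: 14.25
tool_pos: [0.4703, -0.1267, 0.0765]
tool_rot: [-0.665, -3.07, 0.007]
ft_force: [-11.5, -9.1, 4.4]
gripper_width: 0.0398
grip_force: 6.5
t 14.25 ball 158.1 x 155.6 T 0.757 Fxy 6.7 -12.99 r 64.2
```

```bash
python3 -m inch '[{"offset":[0.0007,0.0045,0],"roll":4},{"offset":[-0.0005,0.009,0],"roll":8}]'>/dev/null; python3 -c "
from h import *
tq()"
python3 -m inch '[{"offset":[-0.0008,0.0045,0],"roll":4},{"offset":[-0.002,0.009,0],"roll":8}]'>/dev/null; python3 -c "
from h import *
tq()"
python3 -m inch '[{"offset":[-0.0008,0.0045,0],"roll":4},{"offset":[-0.002,0.009,0],"roll":8}]'>/dev/null; python3 -c "
from h import *
tq()"
```

```text
t 14.45 ball 149.7 x 147.6 T 0.763 Fxy 0.86 -11.9 r 64.7
t 14.65 ball 141.6 x 139.6 T 0.783 Fxy 1.82 -12.4 r 64.9
t 14.85 ball 133.8 x 131.6 T 0.936 Fxy 1.42 -14.68 r 65.1
```

```bash
python3 -m inch '[{"offset":[-0.0004,0.0023,0],"roll":2},{"offset":[-0.0008,0.0045,0],"roll":4}]'>/dev/null; python3 -c "
from h import *
tq()"
python3 -m inch '[{"offset":[-0.0004,0.0023,0],"roll":2},{"offset":[-0.0008,0.0045,0],"roll":4}]'>/dev/null; python3 -c "
from h import *
tq()"
```

```text
t 15.05 ball 129.8 x 127.7 T 0.898 Fxy 1.36 -14.09 r 65.2
t 15.25 ball 126.1 x 123.7 T 1.022 Fxy -1.02 -15.54 r 65.3
```

```bash
python3 -m inch '[{"offset":[-0.0002,0.0011,0],"roll":1},{"offset":[-0.0004,0.0023,0],"roll":2}]'>/dev/null; python3 -c "
from h import *
tq()"
python3 -m inch '[{"offset":[-0.0002,0.0011,0],"roll":1},{"offset":[-0.0004,0.0023,0],"roll":2}]'>/dev/null; python3 -c "
from h import *
tq()"
```

```text
t 15.45 ball 124.1 x 121.7 T 0.993 Fxy -0.07 -15.27 r 65.2
t 15.65 ball 122.3 x 119.7 T 1.024 Fxy -0.19 -15.74 r 65.3
```

```bash
python3 -m inch '[{"offset":[-0.0002,0.0011,0],"roll":1},{"offset":[-0.0004,0.0023,0],"roll":2}]'>/dev/null; python3 -c "
from h import *
tq()"
python3 -m inch '[{"offset":[-0.0002,0.0011,0],"roll":1},{"offset":[-0.0004,0.0023,0],"roll":2}]'>/dev/null; python3 -c "
from h import *
tq()"
```

```text
t 15.85 ball 120.5 x 117.7 T 1.066 Fxy 0.03 -16.42 r 65.3
t 16.05 ball 118.6 x 115.7 T 1.113 Fxy 0.29 -17.2 r 65.3
```

Torque is about 1.10 N m, on a free reading of 0.757. I'll back off to the centre of the gap, check the force zero, then lift and look.

```bash
python3 -m inch '[{"offset":[0,-0.005,0],"roll":0},{"offset":[0,-0.012,0],"roll":0},{"offset":[0,-0.012,0],"roll":0},{"offset":[0,-0.012,0],"roll":0}]'; python3 -c "
from h import *
tq()"
python3 -m inch '[{"offset":[0,-0.012,0],"roll":0}]' >/dev/null; python3 -c "
from h import *
tq()"
```

```text
time_s: 16.45
tool_pos: [0.4951, -0.1017, 0.0753]
tool_rot: [1.67, 2.659, 0.001]
ft_force: [0.4, -0.7, -1.0]
gripper_width: 0.0394
grip_force: 0.0
t 16.45 ball 126.5 x 115.8 T 0.012 Fxy -0.81 0.1 r 66.6
t 16.55 ball 137.3 x 115.8 T 0.05 Fxy -0.89 -0.33 r 69.6
```

The repeated row moved the tool a further 12 mm, because offsets are relative to the new commanded pose, so the other finger may have grazed the ball. I'll go back to exactly the earlier pushing pose and re-check the torque.

```bash
python3 -m inch '[{"offset":[0,0.006,0],"roll":0},{"offset":[0,0.012,0],"roll":0},{"offset":[0,0.018,0],"roll":0},{"offset":[0,0.02,0],"roll":0},{"offset":[0,0.021,0],"roll":0}]' >/dev/null; python3 -c "
from h import *
tq()"
python3 -m inch '[{"offset":[0,0.001,0],"roll":0}]'>/dev/null; python3 -c "
from h import *
tq()"
python3 -m inch '[{"offset":[0,0.001,0],"roll":0}]'>/dev/null; python3 -c "
from h import *
tq()"
python3 -m inch '[{"offset":[0,0.001,0],"roll":0},{"offset":[0,0.001,0],"roll":0}]'>/dev/null; python3 -c "
from h import *
tq()"
```

```text
t 17.05 ball 119.7 x 115.9 T 0.631 Fxy -0.94 -9.52 r 65.9
t 17.15 ball 119.9 x 115.9 T 0.915 Fxy -2.16 -13.63 r 66.0
t 17.25 ball 119.5 x 115.9 T 1.066 Fxy -1.83 -16.03 r 66.0
t 17.45 ball 118.8 x 115.9 T 1.03 Fxy -0.69 -15.73 r 66.1
```

```bash
python3 -m inch '[{"offset":[0,0.001,0],"roll":0}]'>/dev/null; python3 -c "
from h import *
tq()"
python3 -m inch '[{"offset":[0,-0.006,0],"roll":0},{"offset":[0,-0.013,0],"roll":0},{"offset":[0,-0.013,0],"roll":0},{"offset":[0,-0.013,-0.04],"roll":0},{"offset":[0,-0.013,-0.08],"roll":0},{"offset":[0,-0.013,-0.12],"roll":0},{"offset":[-0.03,-0.15,-0.12],"roll":0},{"offset":[-0.03,-0.15,-0.12],"roll":0},{"offset":[-0.03,-0.15,-0.12],"roll":0},{"offset":[-0.03,-0.15,-0.12],"roll":0},{"offset":[-0.03,-0.15,-0.12],"roll":0}]'
python3 - <<'E'
from h import *
t=read_camera("top");s=read_camera("side")
cv2.imwrite("pics/d6.png",cv2.resize(np.hstack([t[130:290,270:430],s[60:220,220:380]])[:,:,::-1],(800,400),interpolation=cv2.INTER_CUBIC))
u,_=dark(t,(305,225),3,90);e=plane("top",u,.044)-piv;print(u,np.degrees(np.arctan2(e[1],e[0])))
E
```

```text
t 17.55 ball 118.4 x 115.9 T 1.079 Fxy -0.52 -16.51 r 66.2
time_s: 18.65
tool_pos: [0.3844, -0.1887, 0.195]
tool_rot: [1.673, 2.658, 0.001]
ft_force: [0.2, 0.2, 0.8]
gripper_width: 0.0397
grip_force: 0.0
[305.88082902 224.47668394] 97.96576827334512
```

View pics/d6.png

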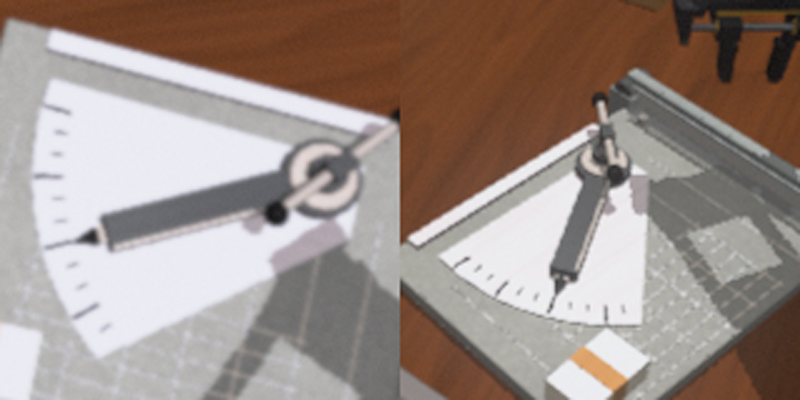

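The pointer is still on the third long line in both views, at (78,240) and (557,300). The knob is back at about its pushed angle, and the gripper is clear of everything.

```bash
python3 -c "
from bench import *
print(hand_in())"
```

```text
the job is handed in; nothing more can be done
None
```

I handed the job in after 18.7 s. The fence stands on the 30-degree line (within about 2 mm by camera) and the knob is retightened to about 1.1 N m by feel, with the gripper clear; the judge returned no verdict.

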